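Switch off the cooker and take off its pinch-locked lid

TASK

Switch the cooker off first: pull its safety knob up, turn it until the pointer is between the two ribs, and push it fully home again. Then pinch the two buttons on the lid together to free its bolts, lift the lid off, and, keeping it level and still in the gripper, set it down flat, right way up, in the white draining tray before letting go. Leave the other things on the worktop where they are.

Things in the scene. Friction and masses are not known exactly. Their poses are not given: they have to be found in the camera images.
- cooker: Cream electric cooker, fixed. Origin: on the worktop under the centre of its round pot; z up. Pot 164 mm outer diameter, rim 100 mm high, a wooden ear handle on its +x side. A console 110 mm wide (along y) runs from the pot towards -x, to x = -215 mm; its flat deck is 60 mm high and carries the black safety knob, whose vertical axis is at x = -155 mm, y = 0.
- knob_turn (a joint): Angle of the safety knob, rad, counter-clockwise from above, stops at -0.4 and 1.7. 0 = OFF: its pointer nose points along the cooker's -x, away from the pot, between the two ribs. It starts at a larger value, outside the ribs. Pushed in, the nose cannot pass the ribs: pull the knob up more than 8 mm, turn, push down. Turning friction is slight.
- knob_pull (a joint): How far the knob is pulled up, m: 0 = pushed fully home, 0.014 = upper stop. Needs about 3 N either way and stays where it is left. With the nose on top of a rib it cannot go below about 0.0065.
- knob_grip (a point): Point on the knob's axis at the height to grip, 94 mm above the worktop when pushed in; rises with the knob. Its x axis runs along the grip bar, -x towards the pointer nose. The bar is 46 mm long, 14 mm thick, from 11 to 44 mm over the deck, on a round skirt 48 mm in diameter and 11 mm high. The nose is 8 mm wide and reaches 40 mm from the axis.
- off_notch (a point): OFF notch: point on the console's deck midway between two small upright steel ribs (8 mm high, 4 mm thick, 18 mm clear between them, 28 to 44 mm from the knob's axis). The knob's nose drops between them within about 0.12 rad.
- keeper_a (a point): Middle of the top (124 mm high) of the steel keeper on the pot's +y side: a bracket 28 mm wide along x that reaches from 88 to 104 mm off the pot's axis and hooks over the tip of the lid's bolt_a.
- keeper_b (a point): The same on the pot's -y side, hooked over bolt_b.
- lid: Loose round lid, about 0.35 kg: steel disc 164 mm across, 8 mm thick, with a grey plug 145 mm across and 8 mm deep below it that sits in the pot's mouth. Origin: centre of the disc's underside, 100 mm above the worktop when on the pot, 12 mm when lying flat in the tray. z up. Held fast by its two bolts under the keepers until both are drawn; then it lifts straight up.
- lid_grip (a point): Point on the lid's axis between its two black spring buttons, at pinching height, 39 mm above the lid's origin. They are pressed along the lid's y. Buttons: 34 mm wide (x), 9 to 50 mm above the lid's origin; 66 mm over the outer faces at rest, 42 mm pressed home. Between them a fixed boss 34 x 22 mm, top 53 mm above the origin.
- bolt_a (a joint): Travel of the button and bolt on the lid's +y side, m: 0 = out, 0.012 = pressed fully in. Spring 3 N at first, 9 N fully in; springs back. The flat steel bolt, 16 mm wide, top 15 mm above the lid's origin, runs outward over the lid under the finger to 96 mm from the centre (84 mm pressed in); it clears its keeper after 9 mm. Keep fingertips 16 mm or more above the lid's origin.
- bolt_b (a joint): The same for the button and bolt on the lid's -y side.
- tray: White square draining tray, fixed, 198 mm outside, 190 mm inside, walls 18 mm high and 4 mm thick, floor about 4 mm thick. Origin: centre of its underside, on the worktop. Once the lid lies in it the bolts stand above its walls and may overhang them.
- oil: Green-glass oil bottle with black cap, 62 mm diameter, 210 mm tall; loose bystander, origin at the centre of its underside.
- jar: Glass jar with steel lid, 56 mm diameter, 85 mm tall, beside the cooker; loose bystander, origin at the centre of its underside.
- mug: White mug, 76 mm diameter, 90 mm tall, with a handle; loose bystander, origin at the centre of its underside.
- bowl: Blue ceramic bowl, 110 mm diameter, 60 mm tall; loose bystander, origin at the centre of its underside.
- can: Food can with paper label, 74 mm diameter, 110 mm tall; loose bystander, origin at the centre of its underside.
- spatula: Spatula lying flat, 240 mm long; origin at the middle of its length, underside. Bystander.
- mill: Dark wooden pepper mill, 54 mm diameter, 145 mm tall; loose bystander, origin at the centre of its underside.

How it is judged:
By the outcome, as a careful person would: the job done as asked, in the order asked, and still so for the second after the job is handed in, with the robot touching nothing.
It also fails if it takes over 56 s, if anything falls off the work surface, if the arm or the gripper's body presses on something with over 40 N, if the wrist force passes 120 N, or if a joint passes its speed limit or range.

ROBOT

A 7-joint arm with a two-finger parallel gripper is mounted at the origin on the work surface. World frame = base frame: x ahead of the robot, y to its left, z up, the work surface at z = 0. Lengths are in m, angles in rad, forces in N, time in s.
With the tool pointing down it reaches from about 0.425 to 0.925 m from the base axis. Payload 6.8 kg.
Tool frame: the origin (TCP) lies where the fingers leave the gripper's body, on its centre line; the fingertips stand 73 mm ahead of it and the grasp point (between the pads) lies 54 mm ahead of it; z points along the fingers, y is the line along which they close (so a half turn about z gives the same grasp; the last joint's range is limited). The gripper opens to 85 mm and grips with 20 to 120 N. Pads are 22 mm wide; open, the fingers measure 114 mm over their backs; the gripper's body (76 mm by 85 mm) begins 54 mm behind the grasp point. The pads swing forward as they close: fully open they stand 13 mm farther back than shut.
Start: joints at [-1.407, 0.477, 0.022, 1.555, -0.011, 1.109, -0.083], TCP at [0.181, 0.65, 0.304] pointing down, gripper open.
Joint ranges: [-2.96, 2.96], [-0.34, 2.1], [-1.41, 1.46], [0.24, 2.44], [-1.37, 4.51], [0.17, 1.92], [-2.96, 2.96]. Speed limits (rad/s): [2.39, 2.39, 3.14, 3.14, 3.14, 3.14, 3.14].

INTERFACE

Orientations are given as a rotation vector (axis times angle).
In Python, from bench import r gives the robot as it stands.
- The arm moves only by the tool move_tool, called after "Call:" as a command line: name --argument value ..., lists and objects as JSON in quotes. Schema: {"type":"object","properties":{"steps":{"type":"string"},"finger_gap":{"type":"number"},"grip_n":{"type":"number"},"only":{"type":"string"},"quiet":{"type":"boolean"},"lines":{"type":"string"}},"required":["steps"],"additionalProperties":false}. steps is a string of 1 to 5 rows, parted by a bar, with the numbers parted by commas; each row has 6 numbers: dx, dy, dz in m, then a rotation vector rx, ry, rz in rad; each row is the pose to reach, as a shift and turn from the pose commanded when the call began, along the tool's axes at that moment; what a row does not reach only later rows make up. A row lasts 1/10 s, in which the tool goes at most 0.05 m and 0.15 rad, less where a joint would pass 70% of its speed; a pose out of reach is approached as far as the arm can. finger_gap is the finger opening in m, set as the call begins (left out keeps the last). The fingers move at their own pace and stop on an object; grip_n is the grip in N (left out, the last holds). Time passes only in rows, so rows that do not move let the fingers close. The tool returns the time, the measured TCP pose, the force, the opening and the grip force at its end. only (a regular expression) keeps the lines of the reply that match it, lines (a string "A,B") keeps lines A to B, and quiet returns only ok. Input that does not fit is refused with a message, and nothing moves.
- r.get_obs(): the state, without advancing time (a new reading comes with each control period).
- r.grab_frame(name): name is "scene" or "top" or "wrist"; returns (picture, depth): 384x512x3 uint8, blue, green, red; 384x512 float32, m along the optical axis (not along the pixel's ray), 0 where there is no reading.
- r.camera_info(name): a dict with "camera_matrix" (3x3 intrinsics, pixels), "R" (3x3) and "t" (3): a world point X has camera coordinates R X + t. Camera axes: x right, y down, z forward; pixel columns grow to the right and rows downward; lengths in m; the calibration is good to about 2 mm. A picture is of the moment at which its call begins: read the wrist's pose just before it. camera_info takes no time and is no camera call; for the wrist camera it gives the pose at the moment of the call.
- r.hand_in(): hands the job in; it is judged then, once.
The state is a dict: "clock": time; "joints": joint angles; "qvel": joint speeds; "tau": joint torques, N m; "tcp_pos": TCP position; "orientation": TCP orientation; "contact_force": force on the tool from outside, world axes, zero at the start; "moment": the same for the moment, N m; "grip_width": finger opening in m; "gripper_force": force on a finger pad.
Only numpy, scipy, OpenCV 4.12 (cv2) and the standard library are available. Lean on these libraries where they do the work, as an engineer would, in place of code of your own. Each camera call takes 0.05 s, during which the arm holds its last target. There are 200 camera calls.

## Working session

There is one attempt and no reset: what is moved stays moved. The work goes in short steps, Python scripts to look and compute and a tool call to move; the robot and the scene stay as the last step left them, time stands still between calls to the robot, and variables do not carry over. Pictures are saved under pics/ and viewed, at most 13 in all, crops included, and the job is handed in when it is done.

```bash
ls; mkdir -p pics
```

Create h.py:
```python
import numpy as np, cv2
from bench import r
from scipy.spatial.transform import Rotation as R
def save(n,f):
    p,d=r.grab_frame(n); c=r.camera_info(n); np.savez('pics/'+f+'.npz',p=p,d=d,K=c["camera_matrix"],R=c["R"],t=c["t"]); cv2.imwrite('pics/'+f+'.png',p); return p,d
def cloud(f):
    z=np.load('pics/'+f+'.npz'); d=z['d']; v,u=np.indices(d.shape)
    K=z['K']; X=np.stack([(u-K[0,2])/K[0,0]*d,(v-K[1,2])/K[1,1]*d,d],-1)
    W=(X-z['t'])@z['R']; W[d==0]=np.nan; return z['p'],W
def proj(f,P):
    z=np.load('pics/'+f+'.npz'); q=(np.atleast_2d(P)@z['R'].T+z['t'])@z['K'].T; return q[:,:2]/q[:,2:]
```

Run:
```python
from h import *
a,_=save('top','top1'); b,_=save('scene','sc1')
o=r.get_obs(); print(o['tcp_pos'],o['orientation'],o['clock'],o['grip_width'])
print(R.from_rotvec(o['orientation']).as_matrix().round(3))
```

```text
bench.py
pics
[0.18112433 0.64984016 0.30305689] [-4.25598762e-01 -3.11250177e+00  2.41777395e-03] 0.1 0.08536409776705954
[[-0.963  0.268 -0.   ]
 [ 0.268  0.963 -0.002]
 [-0.    -0.002 -1.   ]]
```

View pics/top1.png

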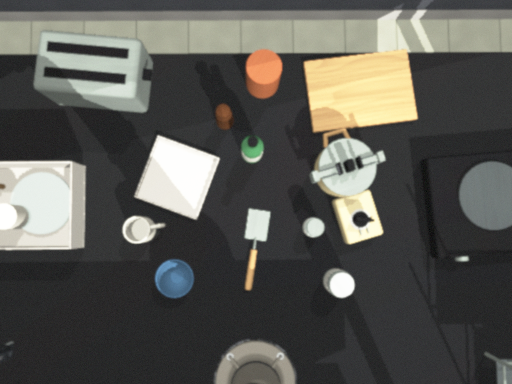

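View pics/sc1.png

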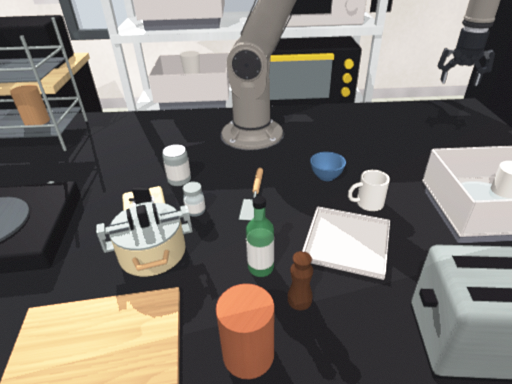

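The top view shows: pot at about (346,167), console at (358,215) with the knob at (361,219) and its nose pointing right (~(372,220)), ribs near (361,230), jar (313,228), can (339,284), oil (252,150), mill (224,116) and tray (177,176). Next I enlarge the cooker and measure.

Run:
```python
from h import *
p,W=cloud('top1')
np.set_printoptions(precision=4,suppress=True)
z=W[...,2]
# tray
v,u=np.indices(z.shape)
m=(z>0.012)&(z<0.03)&(abs(u-177)<50)&(abs(v-176)<50)&(p.min(-1)>120)
m2=(z<0.03)&(abs(u-177)<50)&(abs(v-176)<50)&(p.min(-1)>110)
for mm in (m,m2):
    q=W[mm][:,:2].astype(np.float32); print('tray',len(q),cv2.minAreaRect(q))
# lid disc / pot
m=(z>0.085)&(z<0.118)&(abs(u-346)<45)&(abs(v-167)<45); q=W[m][:,:2].astype(np.float32); print('lid',cv2.minEnclosingCircle(q),len(q))
m=(z>0.118)&(z<0.14)&(abs(u-346)<60)&(abs(v-167)<45); q=W[m][:,:2].astype(np.float32); print('bar',cv2.minAreaRect(q),len(q))
m=(z>0.052)&(z<0.066)&(abs(u-358)<45)&(abs(v-215)<45); q=W[m][:,:2].astype(np.float32); print('deck',cv2.minAreaRect(q),len(q))
for n,(a,b) in dict(knob=(361,219),btn=(349,165),oil=(252,142),mill=(223,110),jar=(313,227),can=(340,283),orange=(263,60),tray=(177,176),mug=(138,229),bowl=(174,279)).items(): print(n,W[b,a])
cv2.imwrite('pics/crop1.png',np.hstack([cv2.resize(p[120:250,300:400],None,fx=4.5,fy=4.5,interpolation=cv2.INTER_CUBIC)]))
```

```text
tray 396 ((0.566642165184021, 0.24527521431446075), (0.19988347589969635, 0.28008800745010376), 69.56441497802734)
tray 4630 ((0.5705825686454773, 0.24732421338558197), (0.20813988149166107, 0.2850644290447235), 69.94535827636719)
lid ((0.6289023160934448, -0.2629601061344147), 0.10597457736730576) 2396
bar ((0.6222957372665405, -0.2653658986091614), (0.03354582563042641, 0.20924510061740875), 16.098758697509766) 219
deck ((0.4867425858974457, -0.2773667573928833), (0.20592278242111206, 0.1634359359741211), 78.99371337890625) 1465
knob [ 0.4732 -0.3006  0.1046]
btn [ 0.6207 -0.2597  0.1528]
oil [0.6764 0.0064 0.2075]
mill [0.7776 0.0852 0.1447]
jar [ 0.4518 -0.1672  0.0861]
can [ 0.2959 -0.2364  0.1108]
orange [ 0.9174 -0.027   0.1485]
tray [0.6092 0.2319 0.0074]
mug [0.45   0.3494 0.0037]
bowl [0.2995 0.2411 0.0008]
```

View pics/crop1.png

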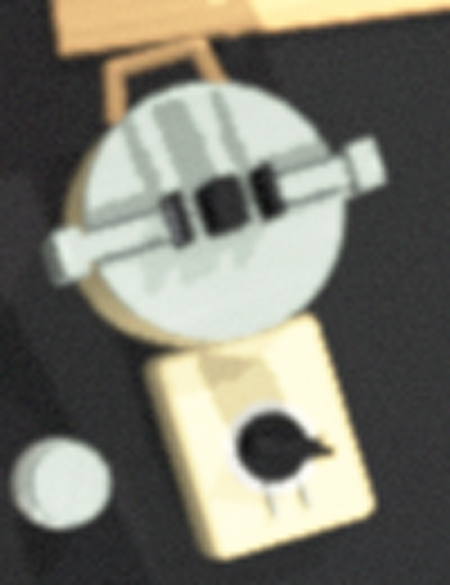

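The crop shows the keepers at (63,257) and (368,163), boss at (222,203), knob at (272,445) with its nose at (330,450), and ribs at (272,497) and (305,492).

Add to h.py:
```python
def ray(f,uv,h):
    z=np.load('pics/'+f+'.npz'); uv=np.atleast_2d(uv).astype(float); n=len(uv)
    D=np.c_[uv,np.ones(n)]@np.linalg.inv(z['K']).T@z['R']; C=-z['R'].T@z['t']
    return C+D*((h-C[2])/D[:,2])[:,None]
```

Run:
```python
from h import *
np.set_printoptions(precision=4,suppress=True)
p,W=cloud('top1')
f=lambda c:np.array(c)/4.5+[300,120]-0.4
ka,kb=ray('top1',[f((63,257)),f((368,163))],.124)
d=ka-kb; yaw=np.arctan2(-d[0],d[1]); print('keepers',ka,kb,np.linalg.norm(d),'mid',(ka+kb)/2,'yaw',yaw)
c=(ka+kb)/2; x=np.array([np.cos(yaw),np.sin(yaw),0])
print('boss',ray('top1',[f((222,198))],.153)); print('knob pred',c-.155*x,'top',ray('top1',[f((270,440))],.104))
n=ray('top1',[f((332,450))],.07)[0]; print('nose',n); kn=c-.155*x; e=n-kn; print('angle',np.arctan2(e[1],e[0])-(yaw+np.pi))
rb=ray('top1',[f((272,497)),f((305,492))],.064); print('ribs',rb, (rb[0]+rb[1])/2, kn-.036*x)
g=(p.min(-1)>110).astype(np.uint8); nl,l=cv2.connectedComponents(g); q=np.argwhere(l==l[176,177])[:,::-1].astype(np.float32)
b=cv2.boxPoints(cv2.minAreaRect(q)); print(b); T=ray('top1',b,.018); print('tray',T.mean(0),T,[np.linalg.norm(T[i]-T[i-1]) for i in range(4)])
o=r.get_obs(); ci=r.camera_info('wrist'); M=R.from_rotvec(o['orientation']).as_matrix()
print('cam in tool',M.T@(-ci['R'].T@ci['t']-o['tcp_pos']),'axes\n',M.T@ci['R'].T,ci['camera_matrix'])
# target for viewing
```

```text
keepers [ 0.5921 -0.1661  0.124 ] [ 0.6496 -0.3576  0.124 ] 0.19998557150249544 mid [ 0.6208 -0.2618  0.124 ] yaw 0.29179909291137074
boss [[ 0.6245 -0.2596  0.153 ]]
knob pred [ 0.4724 -0.3064  0.124 ] top [[ 0.4779 -0.2969  0.104 ]]
nose [ 0.4717 -0.3448  0.07  ]
angle -5.023042871137617
ribs [[ 0.4418 -0.3068  0.064 ]
 [ 0.4448 -0.3282  0.064 ]] [ 0.4433 -0.3175  0.064 ] [ 0.4379 -0.3168  0.124 ]
[[133.274  196.6027]
 [156.9041 133.589 ]
 [220.2466 157.3425]
 [196.6165 220.3562]]
tray [0.6056 0.231  0.018 ] [[0.547  0.361  0.018 ]
 [0.7374 0.2914 0.018 ]
 [0.6637 0.1001 0.018 ]
 [0.4743 0.1715 0.018 ]] [np.float64(0.2029872526119393), np.float64(0.2028043637626772), np.float64(0.20492873288950905), np.float64(0.20236794839508132)]
cam in tool [ 0.0667 -0.0006 -0.0697] axes
 [[ 0.0003 -0.965  -0.2623]
 [ 1.      0.0003  0.0004]
 [-0.0003 -0.2623  0.965 ]] [[319.3614   0.     251.7318]
 [  0.     319.3614 197.5353]
 [  0.       0.       1.    ]]
```

Add to h.py:
```python
def delta(P,yd):
    "tool-axis shift/turn from the present pose to TCP P, pointing down, tool y at world angle yd"
    o=r.get_obs(); M=R.from_rotvec(o['orientation'])
    y=np.array([np.cos(yd),np.sin(yd),0]); z=np.array([0,0,-1.]); T=R.from_matrix(np.c_[np.cross(y,z),y,z])
    print('delta',(M.inv().apply(np.array(P)-o['tcp_pos'])).round(4),(M.inv()*T).as_rotvec().round(4))
```

```text
(no output)
```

Call:
move_tool --steps "-0.234,-0.153,0,0,0,0 | -0.234,-0.153,0,0,0,0 | -0.234,-0.153,0,0,0,0 | -0.234,-0.153,0,0,0,0 | -0.234,-0.153,0,0,0,0" --finger_gap 0.085

```text
clock: 0.6
tcp_pos: [0.347, 0.4604, 0.3036]
orientation: [-0.426, -3.112, 0.001]
contact_force: [0.6, 0.4, -0.3]
grip_width: 0.0852
gripper_force: 0.0
```

Call:
move_tool --steps "-0.234,-0.153,0,0,0,0 | -0.234,-0.153,0,0,0,0 | -0.234,-0.153,0,0,0,0 | -0.234,-0.153,0,0,0,0 | -0.234,-0.153,0,0,0,0"

```text
clock: 1.1
tcp_pos: [0.5117, 0.2725, 0.3038]
orientation: [-0.425, -3.112, 0.0]
contact_force: [0.5, 1.0, 0.0]
grip_width: 0.085
gripper_force: 0.0
```

Run:
```python
from h import *
save('wrist','w1'); delta([.5,-.25,.30],0.0)
```

```text
delta [-0.1263 -0.498   0.0064] [3.0000e-04 6.5000e-03 1.2878e+00]
```

View pics/w1.png

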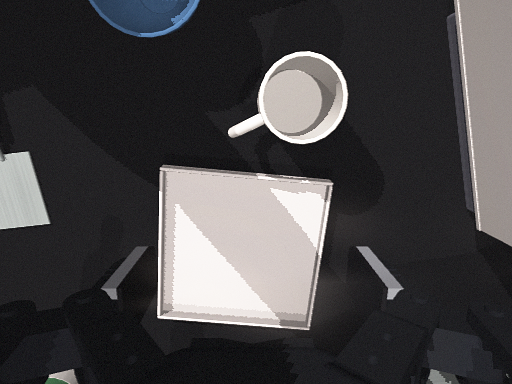

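The tray rim's outer corners are at (160,167), (332,182), (309,328) and (158,318); it is clear of the mug.

Call:
move_tool --steps "-0.063,-0.249,0.003,0,0,0.64 | -0.063,-0.249,0.003,0,0,0.64 | -0.063,-0.249,0.003,0,0,0.64 | -0.063,-0.249,0.003,0,0,0.64 | -0.063,-0.249,0.003,0,0,0.64" --quiet true

```text
ok
```

Run:
```python
from h import *
np.set_printoptions(precision=4,suppress=True)
T=ray('w1',[(160,167),(332,182),(309,328),(158,318)],.018); print(T.mean(0),[np.linalg.norm(T[i]-T[i-1]) for i in range(4)],T)
delta([.52,-.25,.30],0.0)
```

```text
[0.6116 0.2195 0.018 ] [np.float64(0.19790724324271272), np.float64(0.1954687128005023), np.float64(0.19532433698601048), np.float64(0.19612080267356727)] [[0.4846 0.164  0.018 ]
 [0.5554 0.3462 0.018 ]
 [0.7375 0.2757 0.018 ]
 [0.6689 0.092  0.018 ]]
delta [-0.226  -0.1535  0.0008] [-0.0002 -0.0002  0.6545]
```

```bash
sed -i 's/p,d=r.grab_frame(n); c=r.camera_info(n);/c=r.camera_info(n); p,d=r.grab_frame(n);/' h.py
```

Call:
move_tool --steps "-0.226,-0.153,0,0,0,0.654 | -0.226,-0.153,0,0,0,0.654 | -0.226,-0.153,0,0,0,0.654 | -0.226,-0.153,0,0,0,0.654 | -0.226,-0.153,0,0,0,0.654"

```text
clock: 2.15
tcp_pos: [0.5206, -0.2265, 0.3009]
orientation: [-2.221, -2.222, -0.0]
contact_force: [0.5, 0.1, 0.0]
grip_width: 0.0853
gripper_force: 0.0
```

Call:
move_tool --steps "-0.02,-0.015,0,0,0,0 | -0.02,-0.015,0,0,0,0 | -0.02,-0.015,0,0,0,0"

```text
clock: 2.45
tcp_pos: [0.5056, -0.245, 0.3006]
orientation: [-2.216, -2.225, -0.0]
contact_force: [0.6, 0.4, -0.7]
grip_width: 0.0848
gripper_force: 0.0
```

Run:
```python
from h import *
save('wrist','w2'); delta([.5,-.30,.30],0.0)
```

```text
delta [-0.0559 -0.0066  0.0006] [-0.0004 -0.0009  0.0061]
```

View pics/w2.png

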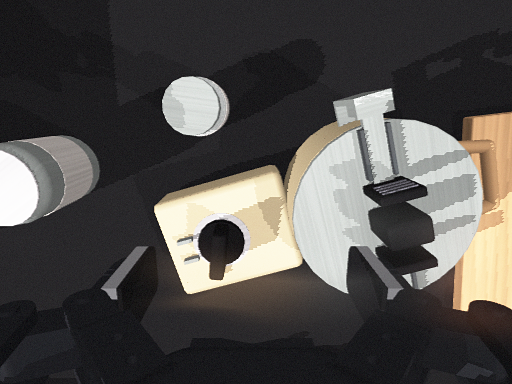

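Knob near (221,240) with its bar running to about (216,278); ribs at (187,241) and (192,259); keeper a at (365,103). I enlarge it for exact points.

Run:
```python
from h import *
p,W=cloud('w2'); cv2.imwrite('pics/w2c.png',cv2.resize(p[150:300,145:345],None,fx=4,fy=4,interpolation=cv2.INTER_CUBIC))
```

```text
(no output)
```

View pics/w2c.png

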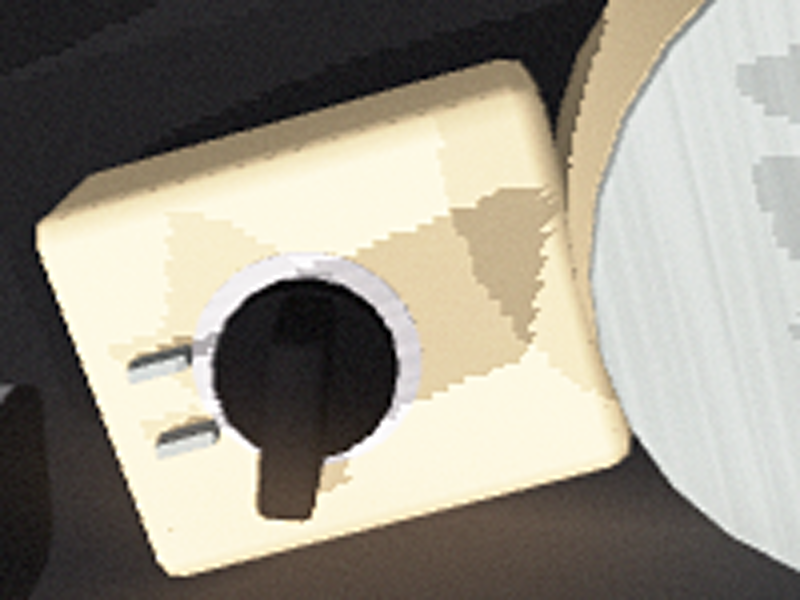

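Run:
```python
from h import *
np.set_printoptions(precision=4,suppress=True)
f=lambda *c:np.array(c)/4+[145,150]-.4
s=ray('w2',[f(306,368)],.071)[0]; g=ray('w2',[f(307,360)],.060)[0]; rb=ray('w2',[f(160,357),f(189,431)],.068)
print('skirt',s,'ring',g,'ribs',rb, np.linalg.norm(rb[0]-rb[1]))
K=(s+g)/2; e=rb.mean(0)-K; ax=np.arctan2(e[1],e[0]); d=rb[1]-rb[0]; print('dir rib',ax+np.pi,'from rib pair',np.arctan2(d[1],d[0])+np.pi/2, np.linalg.norm(e[:2]))
p,W=cloud('w2'); z=W[...,2]; v,u=np.indices(z.shape)
m=(z>.097)&(z<.112)&(abs(u-221)<40)&(abs(v-240)<45); q=W[m][:,:2].astype(np.float32); print('bar',cv2.minAreaRect(q),len(q),np.median(W[m][:,2]))
n=ray('w2',[f(287,519)],.071)[0]; print('nose',n,np.linalg.norm((n-K)[:2]),np.arctan2(*(n-K)[1::-1]))
m=(z>.145)&(z<.16)&(abs(u-400)<60)&(abs(v-225)<60); q=W[m][:,:2].astype(np.float32); print('boss',cv2.minAreaRect(q),len(q))
m=(z>.118)&(z<.13)&(abs(u-365)<40)&(abs(v-103)<25); q=W[m][:,:2].astype(np.float32); print('keepA',cv2.minAreaRect(q),len(q))
m=(z>.103)&(z<.112)&(u>290)&(u<490)&(v>110)&(v<310); A=W[m]; 
cn,rad=cv2.minEnclosingCircle(A[np.linalg.norm(A[:,:2]-[.62,-.262],axis=1)<.087][:,:2].astype(np.float32)); print('lid',cn,rad)
```

```text
skirt [ 0.4742 -0.3066  0.071 ] ring [ 0.4734 -0.309   0.06  ] ribs [[ 0.4369 -0.3051  0.068 ]
 [ 0.4433 -0.3256  0.068 ]] 0.021503021468780897
dir rib 0.218294744609429 from rib pair 0.3048385469074968 0.03455913056316062
bar ((0.4733140468597412, -0.30894601345062256), (0.04637860134243965, 0.014017215929925442), 84.6886215209961) 710 0.10327970889158367
nose [ 0.4684 -0.3491  0.071 ] 0.0416022876277715 -1.701838337478012
boss ((0.6215128302574158, -0.26547929644584656), (0.033730439841747284, 0.06786847114562988), 16.376502990722656) 2430
keepA ((0.595235288143158, -0.1737716943025589), (0.028819872066378593, 0.01606379635632038), 16.28676986694336) 897
lid (0.6214446425437927, -0.260831356048584) 0.08620361238718033
```

Run:
```python
from h import *
delta([.4733,-.3089,.22],-.092); delta([.4733,-.3089,.149],-.092)
```

```text
delta [-0.0647 -0.0333  0.0806] [-0.0004 -0.0009  0.0981]
delta [-0.0648 -0.0332  0.1516] [-0.0004 -0.0009  0.0981]
```

Call:
move_tool --steps "-0.032,-0.017,0.02,0,0,0.098 | -0.0647,-0.0333,0.04,0,0,0.098 | -0.0647,-0.0333,0.08,0,0,0.098 | -0.0647,-0.0333,0.08,0,0,0.098" --finger_gap 0.06

```text
clock: 2.9
tcp_pos: [0.4713, -0.3074, 0.2169]
orientation: [-2.315, -2.112, 0.004]
contact_force: [-0.9, 1.7, 0.9]
grip_width: 0.06
gripper_force: 0.0
```

Run:
```python
from h import *
delta([.4733,-.3089,.149],-.092)
```

```text
delta [-0.0016  0.0027  0.0679] [-0.0077 -0.0035  0.    ]
```

Call:
move_tool --steps "0,0,0.03,0,0,0 | 0,0.001,0.066,0,0,0 | 0,0.001,0.067,0,0,0 | 0,0.001,0.067,0,0,0"

```text
clock: 3.3
tcp_pos: [0.4751, -0.309, 0.155]
orientation: [-2.319, -2.118, -0.001]
contact_force: [0.4, -0.7, 0.4]
grip_width: 0.0598
gripper_force: 0.0
```

Run:
```python
from h import *
delta([.4733,-.3089,.149],-.092)
```

```text
delta [-0.0001 -0.0018  0.006 ] [-0.0001 -0.0007  0.0013]
```

Call:
move_tool --steps "0,-0.0015,0.005,0,0,0 | 0,-0.0015,0.005,0,0,0"

```text
clock: 3.5
tcp_pos: [0.473, -0.31, 0.1503]
orientation: [2.321, 2.115, 0.002]
contact_force: [0.0, -0.9, -0.0]
grip_width: 0.0598
gripper_force: 0.0
```

Call:
move_tool --steps "0,0,0,0,0,0 | 0,0,0,0,0,0 | 0,0,0,0,0,0 | 0,0,0,0,0,0 | 0,0,0,0,0,0" --finger_gap 0.0 --grip_n 40

```text
clock: 4.0
tcp_pos: [0.4735, -0.3102, 0.1496]
orientation: [2.321, 2.115, 0.002]
contact_force: [2.6, -0.3, 4.0]
grip_width: 0.0134
gripper_force: 42.6
```

Call:
move_tool --steps "0,0,0,0,0,0 | 0,0,0,0,0,0 | 0,0,0,0,0,0"

```text
clock: 4.3
tcp_pos: [0.4735, -0.3102, 0.1496]
orientation: [2.321, 2.115, 0.002]
contact_force: [3.4, 1.3, 4.9]
grip_width: 0.0135
gripper_force: 42.9
```

Call:
move_tool --steps "0,0,-0.004,0,0,0 | 0,0,-0.008,0,0,0 | 0,0,-0.012,0,0,0 | 0,0,-0.012,0,0,0 | 0,0,-0.012,0,0,0"

```text
clock: 4.8
tcp_pos: [0.4735, -0.3102, 0.1613]
orientation: [2.32, 2.115, 0.001]
contact_force: [4.5, 0.1, 1.2]
grip_width: 0.0129
gripper_force: 42.5
```

Call:
move_tool --steps "0,0,0,0,0,0.12 | 0,0,0,0,0,0.24 | 0,0,0,0,0,0.36 | 0,0,0,0,0,0.48 | 0,0,0,0,0,0.6"

```text
clock: 5.3
tcp_pos: [0.4729, -0.3098, 0.1611]
orientation: [2.847, 1.328, 0.001]
contact_force: [4.7, -0.1, 1.7]
grip_width: 0.0135
gripper_force: 42.4
```

Call:
move_tool --steps "0,0,0,0,0,0.12 | 0,0,0,0,0,0.24 | 0,0,0,0,0,0.36 | 0,0,0,0,0,0.48 | 0,0,0,0,0,0.593"

```text
clock: 5.8
tcp_pos: [0.4727, -0.3093, 0.1608]
orientation: [-3.109, -0.439, -0.0]
contact_force: [3.6, 1.6, 3.0]
grip_width: 0.0136
gripper_force: 42.4
```

Call:
move_tool --steps "0,0,0,0,0,0 | 0,0,0,0,0,0"

```text
clock: 6.0
tcp_pos: [0.4727, -0.3093, 0.1607]
orientation: [-3.108, -0.451, 0.0]
contact_force: [4.8, 2.0, -0.6]
grip_width: 0.0133
gripper_force: 42.3
```

Run:
```python
from h import *
delta([.4733,-.3089,.149],-1.285)
p,d=save('wrist','w3'); cv2.imwrite('pics/w3c.png',cv2.resize(p[120:384,100:420],(640,528)))
```

```text
delta [ 0.0007 -0.0002  0.0117] [-0.0011  0.      0.0023]
```

View pics/w3c.png

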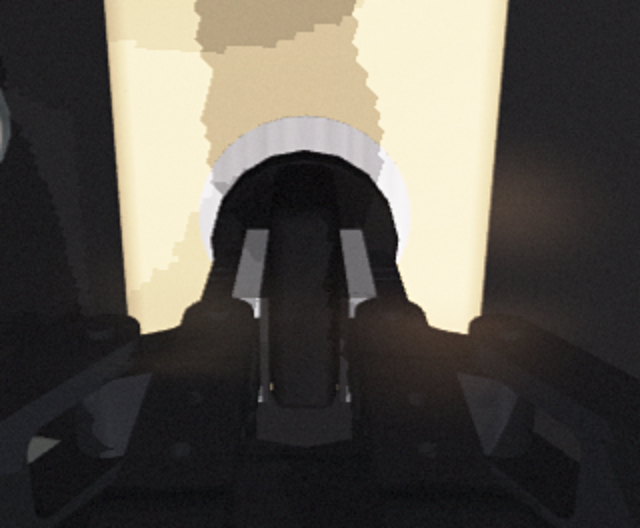

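The knob is gripped and its bar (305,290) lines up with the console axis. Push it home.

Call:
move_tool --steps "0,0,0.004,0,0,0 | 0,0,0.008,0,0,0 | 0,0,0.0115,0,0,0 | 0,0,0.0125,0,0,0 | 0,0,0.0135,0,0,0"

```text
clock: 6.55
tcp_pos: [0.4727, -0.3097, 0.1492]
orientation: [-3.106, -0.448, -0.003]
contact_force: [-2.1, 10.9, 33.3]
grip_width: 0.0134
gripper_force: 47.0
```

Call:
move_tool --steps "0,0,0.001,0,0,0 | 0,0,0.001,0,0,0"

```text
clock: 6.75
tcp_pos: [0.4726, -0.3098, 0.1491]
orientation: [-3.106, -0.447, -0.004]
contact_force: [-2.2, 11.4, 35.2]
grip_width: 0.0132
gripper_force: 47.3
```

Call:
move_tool --steps "0,0,-0.002,0,0,0 | 0,0,-0.002,0,0,0"

```text
clock: 6.95
tcp_pos: [0.4726, -0.3095, 0.1494]
orientation: [-3.107, -0.448, -0.002]
contact_force: [1.9, 6.7, 14.7]
grip_width: 0.0135
gripper_force: 44.4
```

Call:
move_tool --steps "0,0,0,0,0,0 | 0,0,0,0,0,0 | 0,0,0,0,0,0" --finger_gap 0.055

```text
clock: 7.25
tcp_pos: [0.4713, -0.3104, 0.148]
orientation: [-3.11, -0.445, 0.003]
contact_force: [-0.3, 0.1, -0.0]
grip_width: 0.0545
gripper_force: 0.0
```

Call:
move_tool --steps "0,0,-0.03,0,0,0 | 0,0,-0.07,0,0,0 | 0,0,-0.11,0,0,0 | 0,0,-0.15,0,0,0 | 0,0,-0.15,0,0,0" --finger_gap 0.085

```text
clock: 7.75
tcp_pos: [0.4733, -0.3124, 0.3029]
orientation: [3.105, 0.444, 0.009]
contact_force: [0.6, -1.5, -0.1]
grip_width: 0.0854
gripper_force: 0.0
```

Run:
```python
from h import *
np.set_printoptions(precision=4,suppress=True)
p,d=save('wrist','w4'); delta([.6217,-.2657,.27],-1.286)
p,W=cloud('w4'); z=W[...,2]; m=(z>.09)&(z<.125)&(np.linalg.norm(W[...,:2]-[.473,-.309],axis=-1)<.04)
print('knob bar',cv2.minAreaRect(W[m][:,:2].astype(np.float32)),np.median(W[m][:,2]))
cv2.imwrite('pics/w4s.png',p)
```

```text
delta [ 0.1556 -0.0019  0.0309] [ 0.0028 -0.0029 -0.0002]
knob bar ((0.4738386571407318, -0.3087643086910248), (0.04530332610011101, 0.013358084484934807), 16.233530044555664) 0.10343185794682512
```

View pics/w4s.png

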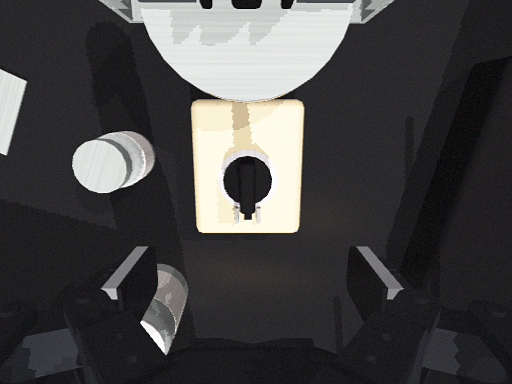

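The knob nose at (248,213) sits between the ribs, and its top is at the original height, so it is home. Now the lid.

Call:
move_tool --steps "0.05,-0.001,0,0,0,0 | 0.10,-0.001,0.01,0,0,0 | 0.145,-0.001,0.02,0,0,0 | 0.155,-0.001,0.03,0,0,0 | 0.155,-0.001,0.03,0,0,0"

```text
clock: 8.3
tcp_pos: [0.6213, -0.2637, 0.2646]
orientation: [-3.107, -0.45, 0.008]
contact_force: [0.1, 0.7, -0.3]
grip_width: 0.0848
gripper_force: 0.0
```

Run:
```python
from h import *
delta([.6217,-.2657,.191],-1.286)
```

```text
delta [0.0002 0.0023 0.0736] [-0.0026  0.0048  0.0031]
```

Call:
move_tool --steps "0,0.001,0.03,0,0,0.002 | 0,0.001,0.055,0,0,0.002 | 0,0.001,0.067,0,0,0.002 | 0,0.001,0.067,0,0,0.002 | 0,0.001,0.067,0,0,0.002"

```text
clock: 8.8
tcp_pos: [0.6207, -0.2674, 0.2025]
orientation: [3.11, 0.44, 0.001]
contact_force: [0.0, -0.1, -0.3]
grip_width: 0.0849
gripper_force: 0.0
```

Run:
```python
from h import *
delta([.6217,-.2657,.191],-1.286)
```

```text
delta [ 0.0015 -0.0014  0.0115] [ 0.0008 -0.0003 -0.0034]
```

Call:
move_tool --steps "0.0015,-0.0014,0.011,0,0,-0.003 | 0.0015,-0.0014,0.011,0,0,-0.003 | 0.0015,-0.0014,0.011,0,0,-0.003"

```text
clock: 9.1
tcp_pos: [0.6224, -0.2645, 0.1906]
orientation: [-3.109, -0.448, -0.0]
contact_force: [-0.3, -0.7, -0.1]
grip_width: 0.085
gripper_force: 0.0
```

Call:
move_tool --steps "0,0,0,0,0,0 | 0,0,0,0,0,0 | 0,0,0,0,0,0 | 0,0,0,0,0,0 | 0,0,0,0,0,0" --finger_gap 0.02 --grip_n 60

```text
clock: 9.6
tcp_pos: [0.6229, -0.2656, 0.1933]
orientation: [3.109, 0.446, 0.004]
contact_force: [-3.5, 3.1, 15.3]
grip_width: 0.0394
gripper_force: 61.3
```

Call:
move_tool --steps "0,0,0,0,0,0 | 0,0,0,0,0,0 | 0,0,0,0,0,0 | 0,0,0,0,0,0"

```text
clock: 10.0
tcp_pos: [0.6229, -0.2656, 0.1933]
orientation: [3.109, 0.446, 0.005]
contact_force: [-3.2, 2.9, 15.9]
grip_width: 0.0394
gripper_force: 61.3
```

Call:
move_tool --steps "0,0,-0.003,0,0,0 | 0,0,-0.003,0,0,0 | 0,0,-0.006,0,0,0 | 0,0,-0.009,0,0,0 | 0,0,-0.009,0,0,0"

```text
clock: 10.5
tcp_pos: [0.6223, -0.2647, 0.1996]
orientation: [3.109, 0.447, -0.0]
contact_force: [2.0, -0.5, -3.2]
grip_width: 0.0395
gripper_force: 61.6
```

Call:
move_tool --steps "0,0,-0.02,0,0,0 | 0,0,-0.055,0,0,0 | 0,0,-0.095,0,0,0 | 0,0,-0.135,0,0,0 | 0,0,-0.175,0,0,0"

```text
clock: 11.0
tcp_pos: [0.6215, -0.2642, 0.3755]
orientation: [-3.108, -0.447, 0.003]
contact_force: [0.7, -0.8, -2.9]
grip_width: 0.0387
gripper_force: 65.4
```

Call:
move_tool --steps "0,0,-0.005,0,0,0 | 0,0,-0.005,0,0,0 | 0,0,-0.005,0,0,0"

```text
clock: 11.3
tcp_pos: [0.6217, -0.2638, 0.3775]
orientation: [-3.107, -0.447, 0.004]
contact_force: [0.1, 0.8, -3.0]
grip_width: 0.0391
gripper_force: 65.4
```

Run:
```python
from h import *
delta([.55,-.02,.38],-1.286); delta([.6056,.231,.38],-1.286)
p,d=save('wrist','w5')
```

```text
delta [ 0.     -0.2541 -0.0018] [-0.0028  0.0021  0.0012]
delta [ 0.1242 -0.4792 -0.0014] [-0.0028  0.0021  0.0012]
```

View pics/w5.png

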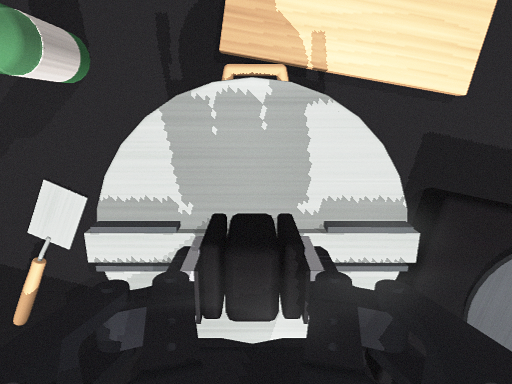

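The lid hangs level in the gripper with both bolts drawn in. Carry it over.

Call:
move_tool --steps "0,-0.02,0,0,0,0 | 0,-0.055,0,0,0,0 | 0,-0.10,0,0,0,0 | 0,-0.145,0,0,0,0 | 0,-0.19,0,0,0,0"

```text
clock: 11.85
tcp_pos: [0.5673, -0.0804, 0.3776]
orientation: [-3.109, -0.447, 0.005]
contact_force: [0.7, 0.2, -3.7]
grip_width: 0.0389
gripper_force: 65.4
```

Call:
move_tool --steps "0,-0.045,0,0,0,0 | 0.02,-0.085,0,0,0,0 | 0.045,-0.12,0,0,0,0 | 0.07,-0.155,0,0,0,0 | 0.09,-0.19,0,0,0,0"

```text
clock: 12.35
tcp_pos: [0.6012, 0.1278, 0.3777]
orientation: [3.109, 0.449, -0.004]
contact_force: [1.3, -0.4, -3.1]
grip_width: 0.0389
gripper_force: 65.4
```

Call:
move_tool --steps "0.012,-0.04,0,0,0,0 | 0.022,-0.07,0,0,0,0 | 0.03,-0.09,0,0,0,0 | 0.034,-0.10,0,0,0,0 | 0.034,-0.10,0,0,0,0"

```text
clock: 12.85
tcp_pos: [0.6058, 0.2316, 0.3786]
orientation: [3.108, 0.449, -0.002]
contact_force: [-0.3, 0.3, -3.3]
grip_width: 0.0394
gripper_force: 65.4
```

Call:
move_tool --steps "0,0,0,0,0,0 | 0,0,0,0,0,0 | 0,0,0,0,0,0"

```text
clock: 13.15
tcp_pos: [0.6061, 0.2289, 0.3799]
orientation: [-3.11, -0.443, -0.0]
contact_force: [0.2, -0.5, -3.6]
grip_width: 0.0389
gripper_force: 65.4
```

Run:
```python
from h import *
np.set_printoptions(precision=4,suppress=True)
p,d=save('wrist','w6'); delta([.6056,.231,.15],-1.286); o=r.get_obs()
p,W=cloud('w6'); z=W[...,2]; t=o['tcp_pos']; v,u=np.indices(z.shape)
m=(abs(z-(t[2]-.085))<.006)&(v<225)&(np.linalg.norm(W[...,:2]-t[:2],axis=-1)<.09)
A=W[m]; c=np.linalg.lstsq(np.c_[A[:,:2]-t[:2],np.ones(len(A))],A[:,2],rcond=None)[0]; print('lid plane',c,'below tcp',t[2]-c[2],len(A))
q=W[m]; h,_=cv2.findContours(m.astype(np.uint8),0,1); h=max(h,key=cv2.contourArea)[:,0]; B=W[h[:,1],h[:,0]]
B=B[np.linalg.norm(B[:,:2]-t[:2],axis=1)>.075]; s=np.linalg.lstsq(np.c_[2*B[:,:2],np.ones(len(B))],(B[:,:2]**2).sum(1),rcond=None)[0]
print('lid centre',s[:2],'rad',np.sqrt(s[2]+s[0]**2+s[1]**2),'tcp',t)
```

```text
delta [-0.     -0.0016  0.2298] [-0.0003 -0.0003 -0.0011]
lid plane [-0.0105 -0.0017  0.2943] below tcp 0.08544789164684202 35219
lid centre [0.6069 0.229 ] rad 0.07991735962482861 tcp [0.606  0.2293 0.3798]
```

Call:
move_tool --steps "0,-0.003,0.02,0,0,0 | 0,-0.003,0.055,0,0,0 | 0,-0.003,0.10,0,0,0 | 0,-0.003,0.14,0,0,0 | 0,-0.003,0.18,0,0,0"

```text
clock: 13.7
tcp_pos: [0.605, 0.2334, 0.1982]
orientation: [-3.109, -0.447, -0.001]
contact_force: [0.3, 0.9, -4.2]
grip_width: 0.0385
gripper_force: 65.4
```

Call:
move_tool --steps "0,0,0.03,0,0,0 | 0,0,0.05,0,0,0 | 0,0,0.06,0,0,0 | 0,0,0.065,0,0,0 | 0,0,0.065,0,0,0"

```text
clock: 14.2
tcp_pos: [0.6056, 0.2337, 0.1351]
orientation: [-3.109, -0.447, -0.002]
contact_force: [-1.1, -0.3, -3.8]
grip_width: 0.0388
gripper_force: 65.4
```

Run:
```python
from h import *
p,d=save('top','t2'); cv2.imwrite('pics/t2c.png',cv2.resize(p[110:250,110:260],None,fx=4,fy=4,interpolation=cv2.INTER_CUBIC)); delta([.605,.232,.1055],-1.286)
```

```text
delta [-0.0014  0.0014  0.0301] [-0.0001 -0.0018  0.0009]
```

View pics/t2c.png

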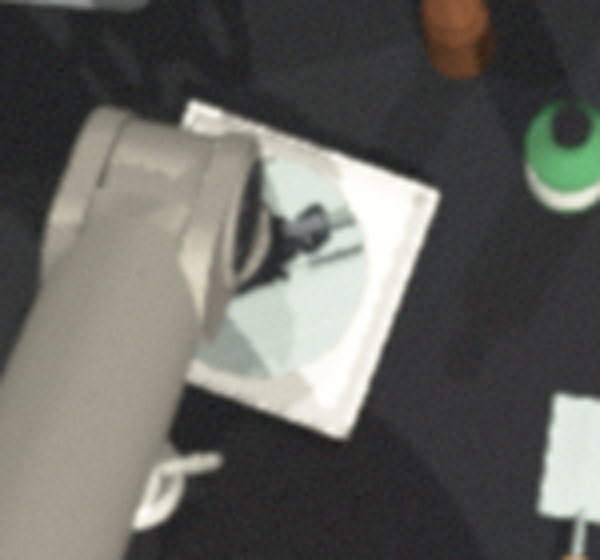

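The lid, right edge at (370,270), is centred in the tray within about 3 mm. Lower it gently.

Call:
move_tool --steps "-0.001,0.0014,0.01,0,0,0 | -0.001,0.0014,0.018,0,0,0 | -0.001,0.0014,0.024,0,0,0 | -0.001,0.0014,0.0265,0,0,0 | -0.001,0.0014,0.0265,0,0,0"

```text
clock: 14.75
tcp_pos: [0.6043, 0.232, 0.1075]
orientation: [3.109, 0.447, -0.001]
contact_force: [0.0, 0.8, -2.9]
grip_width: 0.0388
gripper_force: 65.4
```

Call:
move_tool --steps "0,0,0.001,0,0,0 | 0,0,0.002,0,0,0 | 0,0,0.003,0,0,0 | 0,0,0.003,0,0,0"

```text
clock: 15.15
tcp_pos: [0.6047, 0.232, 0.1056]
orientation: [-3.109, -0.447, -0.001]
contact_force: [-2.0, 0.1, 2.1]
grip_width: 0.0389
gripper_force: 66.8
```

Call:
move_tool --steps "0,0,0.0015,0,0,0 | 0,0,0.0015,0,0,0 | 0,0,0.0015,0,0,0"

```text
clock: 15.45
tcp_pos: [0.6047, 0.232, 0.1055]
orientation: [-3.108, -0.447, -0.001]
contact_force: [-7.0, -0.7, 14.8]
grip_width: 0.0389
gripper_force: 69.5
```

Call:
move_tool --steps "0,0,0.0005,0,0,0 | 0,0,0.0015,0,0,0 | 0,0,0.002,0,0,0" --finger_gap 0.052

```text
clock: 15.75
tcp_pos: [0.605, 0.2318, 0.1024]
orientation: [-3.109, -0.447, -0.001]
contact_force: [-3.8, -0.7, 9.9]
grip_width: 0.0522
gripper_force: 6.5
```

Call:
move_tool --steps "0,0,0.0005,0,0,0 | 0,0,0.0015,0,0,0 | 0,0,0.002,0,0,0" --finger_gap 0.064

```text
clock: 16.05
tcp_pos: [0.6045, 0.232, 0.0995]
orientation: [3.11, 0.447, -0.0]
contact_force: [-2.0, -0.8, 5.5]
grip_width: 0.064
gripper_force: 3.5
```

Call:
move_tool --steps "0,0,0,0,0,0 | 0,0,0,0,0,0 | 0,0,0,0,0,0" --finger_gap 0.085

```text
clock: 16.35
tcp_pos: [0.6046, 0.2322, 0.0995]
orientation: [3.11, 0.448, 0.001]
contact_force: [0.6, -0.0, 0.4]
grip_width: 0.0852
gripper_force: 0.0
```

Released. Now straight up, slowly at first, and check.

Call:
move_tool --steps "0,0,-0.01,0,0,0 | 0,0,-0.03,0,0,0 | 0,0,-0.06,0,0,0 | 0,0,-0.1,0,0,0 | 0,0,-0.14,0,0,0"

```text
clock: 16.85
tcp_pos: [0.6045, 0.2316, 0.2425]
orientation: [3.11, 0.446, 0.001]
contact_force: [0.4, 0.7, -0.4]
grip_width: 0.0849
gripper_force: 0.0
```

Call:
move_tool --steps "0,0,-0.05,0,0,0 | 0,0,-0.09,0,0,0 | 0,0,-0.1,0,0,0 | 0,0,-0.1,0,0,0 | 0,0,-0.1,0,0,0"

```text
clock: 17.35
tcp_pos: [0.6039, 0.2321, 0.3391]
orientation: [-3.109, -0.447, 0.001]
contact_force: [0.7, -0.6, -0.7]
grip_width: 0.085
gripper_force: 0.0
```

Run:
```python
from h import *
np.set_printoptions(precision=4,suppress=True)
p,d=save('wrist','w7')
p,W=cloud('w7'); z=W[...,2]; m=(z>.012)&(z<.026)&(np.linalg.norm(W[...,:2]-[.605,.232],axis=-1)<.078)
A=W[m]; print('lid plane',np.linalg.lstsq(np.c_[A[:,:2]-[.605,.232],np.ones(len(A))],A[:,2],rcond=None)[0],len(A))
q,_=save('top','t3'); q2=np.load('pics/top1.npz')['p']
cv2.imwrite('pics/fin.png',np.vstack([p[80:],cv2.resize(q,None,fx=1,fy=.72)]))
```

```text
lid plane [-0.0009  0.0002  0.0199] 10222
```

View pics/fin.png

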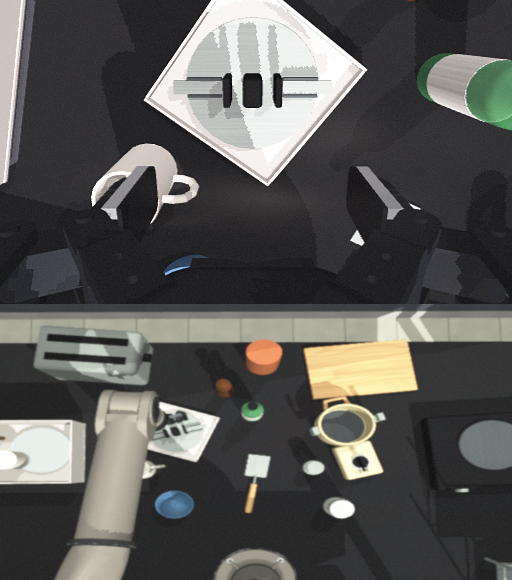

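The lid lies flat in the tray, its top 20 mm up and level to 0.001 rad. The knob is at OFF, and the bystanders have not moved.

```bash
python3 -c "
from bench import r
print(r.hand_in())"
```

```text
the job is handed in; nothing more can be done
None
```

The job is handed in at about 17.5 s (limit 56 s): the knob is OFF and pushed home, the lid lies flat and right way up in the white tray, and nothing else on the worktop looked moved in the last pictures.

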